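# Hold a brass blank home in a sprung marking jig

## Robot

A 7-joint arm with a two-finger parallel gripper is mounted at the origin on the work surface. World frame = base frame: x ahead of the robot, y to its left, z up, the work surface at z = 0. Lengths are in m, angles in rad, forces in N, time in s.
With the tool pointing down it reaches from about 0.425 to 0.875 m from the base axis. Payload 4.7 kg.
Tool frame: the origin (TCP) lies midway between the tips of the shut fingers; the grasp point (between the pads) lies 19 mm behind it; z points along the fingers, y is the line along which they close (so a half turn about z gives the same grasp; the last joint's range is limited). The gripper opens to 87 mm and grips with 3 to 60 N. Pads are 19 mm wide; open, the fingers measure 117 mm over their backs; the gripper's body (75 mm by 190 mm) begins 51 mm behind the grasp point.
Start: joints at [1.247, 0.321, -0.07, 1.45, 0.023, 1.371, -0.057], TCP at [0.215, -0.613, 0.223] pointing down, gripper open.
Joint ranges: [-2.86, 2.86], [-0.3, 2.09], [-1.38, 1.24], [0.06, 2.45], [-1.56, 4.7], [0.09, 2.05], [-2.69, 2.69]. Speed limits (rad/s): [2.57, 2.57, 3.14, 3.14, 3.14, 3.14, 3.14].

## Interface

Orientations are given as a rotation vector (axis times angle).
In Python, from bench import monitor, cams, workorder gives the robot as it stands.
- The arm moves only by the tool move_arm, never from a script. Its arguments are lists of equal length, an entry for each row: "slide": the shift along the tool's x, y, z in cm, a list of three; "roll": the turn about the tool's z in rad. In form: {"slide": [[dx, dy, dz], ...], "roll": [roll, ...]}. A call has 1 to 20 rows; each row is the pose to reach, as a shift and turn from the pose commanded when the call began, along the tool's axes at that moment; what a row does not reach only later rows make up. A row lasts 1/10 s, in which the tool goes at most 50 mm and 8.59 degrees, less where a joint would pass 70% of its speed; a pose out of reach is approached as far as the arm can. A call with a gripper value outside its range is refused whole. "gripper" is the finger opening in cm, from 0 to 8.7, set as the call begins (left out, the last holds). The fingers move at their own pace and stop on an object; "squeeze" is the grip in N (left out, the last holds). Time passes only in rows, so rows that repeat a pose let the fingers close. It gives the time, the measured TCP pose, the force, the opening and the grip force at its end, in the units of the state.
- monitor.get_state(): the state, without advancing time (a new reading comes with each control period).
- cams.get_image(name): name is "scene" or "top" or "wrist"; returns the picture (420x560x3 uint8, red, green, blue); there is no depth.
- cams.get_calibration(name): a dict with "mtx" (3x3 intrinsics, pixels), "R" (3x3) and "t" (3): a world point X has camera coordinates R X + t. Camera axes: x right, y down, z forward; pixel columns grow to the right and rows downward; lengths in m; the calibration is good to about 2 mm. A picture is of the moment at which its call begins: read the wrist's pose just before it. get_calibration takes no time and is no camera call; for the wrist camera it gives the pose at the moment of the call.
- workorder.close_job(): hands the job in; it is judged then, once.
The state is a dict: "time": time; "joint_positions": joint angles; "qd": joint speeds; "joint_torque": joint torques, N m; "position": TCP position; "tool_rot": TCP orientation; "ft_force": force on the tool from outside, world axes, zero at the start; "torque": the same for the moment, N m; "grip_width": opening from 0.0 (shut) to 1.0 (fully open); "grip_force": force on a finger pad.
Only numpy, scipy, OpenCV 4.12 (cv2) and the standard library are available. Lean on these libraries where they do the work, as an engineer would, in place of code of your own. Each camera call takes 0.05 s, during which the arm holds its last target. There are 200 camera calls.

## Task

Take the brass blank with the narrow tongue on one end, lay it flat on the bed of the marking jig with its tongue pointing into the slot, and press it against the sprung plunger until its shoulders are fully home against both stop blocks; do not ram it. The spring pushes it out again if it is let go, so finish while still holding it pressed home, ready to be clamped. Leave the other two brass pieces and the jar where they are.

Things in the scene. Friction and masses are not known exactly. Their poses are not given: they have to be found in the camera images.
- blank: loose brass blank, 0.37-0.51 kg: body 60 long (its x) x 30 wide (y) x 24 high; a tongue 16 wide, 24 high sticks out 24 from the middle of its +x end, leaving a 7 wide shoulder each side. Origin: centre of the body's underside (shoulders at x=+30, tongue tip +54, back -30; centre of mass about x=+7). Lies on the table, z up (lengths in mm).
- tongue_tip (a point): centre of the end face of the blank's tongue (54 ahead of the blank's origin, 12 above its underside) (lengths in mm).
- jig: marking jig, fixed to the table: steel bed 230 (its x) x 120 (y) x 12 thick; origin at the centre of its underside, at table height. Bed open and flat from x=-115 to the stops at x=+30; the blank is pushed along +x. Behind the stops a plunger housing 50 wide, its top 46 above the table, at x=71 to 105; the plunger's tail knob sticks out behind it (lengths in mm).
- stop: two fixed aluminium stop blocks on the bed, each 20 (x) x 36 (y) x 30 high (top 42 above the table), with an open-topped slot 22 wide between them on the jig's centre line. Hard stop: their faces at the jig's x=+30. Origin: between them on the bed (jig x=+40). Blank home = its origin at jig x=0, y=0, 12 above the jig's origin (lengths in mm).
- slot (a point): middle of the slot's mouth at bed height, in the plane of the two stop faces (x = +30, y = 0, 12 above the jig's origin); axes as the jig's (lengths in mm).
- plunger (a joint): sprung plunger, a 14 mm steel pin along the jig's x, axis 24 above the table, nose 12 inside the slot mouth at rest. Value in m: 0 at rest, grows as pushed along the jig's +x; about 0.012 when the blank is home, end of its own travel 0.017. Spring 600 N/m: 2.4 N at rest, about 9.6 N with the blank home (lengths in mm).
- plain_bar: bystander, loose: plain brass bar without a tongue, 84 x 30 x 24 high, origin at the centre of its underside (lengths in mm).
- short_block: bystander, loose: square brass block 46 x 46 x 24 high with a round boss 36 in diameter and 8 high on top, origin at the centre of its underside (lengths in mm).
- jar: bystander, loose: small green glass jar, 48 in diameter, 62 high, origin at the centre of its underside (lengths in mm).
Not all that is in view belongs to the job. What is shaped like the blank but green or turquoise is not meant.

How it is judged:
By the outcome, as a careful person would: the job done as asked, in the order asked, and still so for the second after the job is handed in, while the arm keeps its last pose, push and grip.
It also fails if it takes over 51 s, if anything falls off the work surface, if the arm or the gripper's body presses on something with over 40 N, if the wrist force passes 120 N, or if a joint passes its speed limit or range.

## Working session

There is one attempt and no reset: what is moved stays moved. The work goes in short steps, Python scripts to look and compute and a tool call to move; the robot and the scene stay as the last step left them, time stands still between calls to the robot, and variables do not carry over. Pictures are saved under pics/ and viewed, at most 10 in all, crops included, and the job is handed in when it is done.

Besides the shell and the picture viewer there is one more tool, called after ">>>" as name(argument=value, ...) on one line, values as JSON. move_arm: Moves the arm, as the interface text tells. Its arguments: {"type":"object","properties":{"slide":{"type":"array","items":{"type":"array","items":{"type":"number"}}},"roll":{"type":"array","items":{"type":"number"}},"gripper":{"type":"number"},"squeeze":{"type":"number"}},"required":["slide","roll"]}

```bash
mkdir -p pics; ls; cat > h.py <<'E'
import numpy as np, cv2
from scipy.spatial.transform import Rotation as Rn
from bench import monitor, cams, workorder
def grab(n,f=None):
    c=cams.get_calibration(n); im=cams.get_image(n)
    if f: cv2.imwrite('pics/'+f,im[:,:,::-1])
    return im,{k:np.array(c[k]) for k in('mtx','R','t')}
def plane(c,uv,z):
    uv=np.atleast_2d(np.array(uv,float)); d=np.c_[uv,np.ones(len(uv))]@np.linalg.inv(c['mtx']).T@c['R']
    o=-c['R'].T@c['t']; return o+d*((z-o[2])/d[:,2])[:,None]
def proj(c,X):
    p=(np.atleast_2d(X)@c['R'].T+c['t'])@c['mtx'].T; return p[:,:2]/p[:,2:]
E
python3 - <<'E'
from h import *
for n in('top','scene'):
    im,c=grab(n,n+'0.png'); print(n,-c['R'].T@c['t'],c['R'][2])
print(monitor.get_state())
E
```

```text
pics
top [ 0.43120884 -0.02046481  1.24132636] [ 0.1509547  -0.02181099 -0.98830003]
scene [ 1.19892115 -0.5110468   0.80739141] [-0.55001596  0.43442105 -0.7132747 ]
{'time': 0.1, 'joint_positions': array([ 1.24709317,  0.32174964, -0.07006106,  1.45155667,  0.02259753,
        1.3707814 , -0.05691566]), 'qd': array([ 2.94090868e-03, -8.89015683e-04, -1.19714445e-03, -2.02141312e-03,
        7.74293610e-05, -1.16654341e-03, -1.64330894e-03]), 'joint_torque': array([ 1.41932554e-05, -4.92571127e+01, -4.05706661e-01, -3.13399887e+01,
       -6.41513988e-02,  3.95014929e-02,  9.19560262e-05]), 'position': array([ 0.21519852, -0.61282261,  0.22156835]), 'tool_rot': array([-3.09524897e+00, -5.27804187e-01,  6.01191511e-04]), 'ft_force': array([ 0.2432942 ,  0.30471144, -0.93229635]), 'torque': array([-0.03435365, -0.03911323,  0.06990143]), 'grip_force': 0.0, 'grip_width': 0.995383098506507}
```

View pics/top0.png

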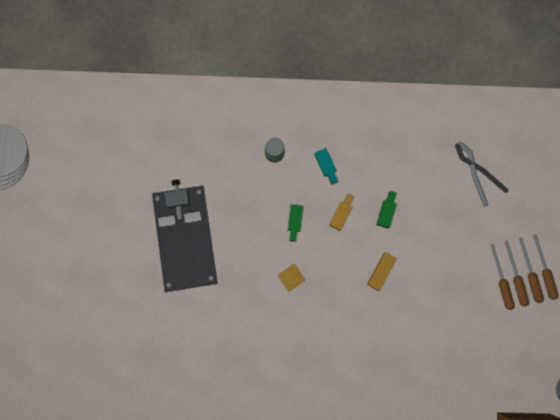

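View pics/scene0.png

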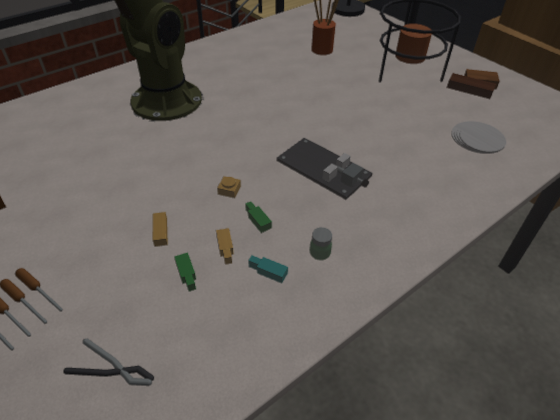

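The top view shows the brass blank at about (343,212) with its tongue up at (350,198). The things it could be taken for are the plain bar (382,272), the short block (291,278), the green tongued pieces (388,210) and (295,222), and the turquoise one (327,166). I choose the one at (343,212), which is at (226,243) in the scene view. The jig is at (184,238), with its plunger end up the picture and stop blocks at (167,221) and (192,217).

```bash
cat >> h.py <<'E'
def brass(im,lo=(12,110,60),hi=(28,255,255)):
    return cv2.inRange(cv2.cvtColor(im,cv2.COLOR_RGB2HSV),np.array(lo),np.array(hi))
E
python3 - <<'E'
from h import *
im,c=grab('top')
m=brass(im)
for k in cv2.findContours(m,cv2.RETR_EXTERNAL,cv2.CHAIN_APPROX_NONE)[0]:
    if cv2.contourArea(k)<60: continue
    P=plane(c,k[:,0],.024)[:,:2]
    r=cv2.minAreaRect((P*1000).astype(np.float32)); print(k.mean(0),r)
print('jig corners',plane(c,[[152.5,192],[204,186],[216.5,284],[166,291]],.012))
print('stops tops',plane(c,[[167,221],[192.5,217]],.042))
cal=cams.get_calibration('wrist');print(cal)
a=im[175:250,310:420];b=im[165:300,140:230]
cv2.imwrite('pics/crop1.png',np.hstack([cv2.resize(a,(440,300),interpolation=cv2.INTER_CUBIC),cv2.resize(b,(300,450),interpolation=cv2.INTER_CUBIC)[:300]])[:,:,::-1])
E
```

```text
[[506.109375 293.984375]] ((440.0389099121094, -560.0675659179688), (65.06177520751953, 19.101167678833008), 13.622111320495605)
[[520.76923077 290.75384615]] ((448.01153564453125, -593.9774169921875), (65.20034790039062, 19.197792053222656), 14.116755485534668)
[[535.26153846 287.23076923]] ((457.0695495605469, -627.4750366210938), (65.3207778930664, 19.50298500061035), 14.014986038208008)
[[549.671875 283.96875 ]] ((465.46649169921875, -661.0863647460938), (65.39987182617188, 19.57540512084961), 13.785523414611816)
[[291.31746032 277.20634921]] ((464.5115051269531, -73.75384521484375), (43.38934326171875, 44.28798294067383), 35.07209396362305)
[[381.58333333 270.97619048]] ((484.05364990234375, -277.7630615234375), (30.862789154052734, 83.51976776123047), 62.027400970458984)
[[342.075 212.025]] ((618.3908081054688, -187.80203247070312), (28.604623794555664, 84.7181396484375), 64.29281616210938)
jig corners [[0.65108382 0.25070121 0.012     ]
 [0.66890577 0.13301641 0.012     ]
 [0.44490247 0.09413773 0.012     ]
 [0.42630907 0.20652071 0.012     ]]
stops tops [[0.58095227 0.20779917 0.042     ]
 [0.59166812 0.15153634 0.042     ]]
{'mtx': array([[327.49156244,   0.        , 281.07092386],
       [  0.        , 327.49156244, 207.92469622],
       [  0.        ,   0.        ,   1.        ]]), 'R': array([[ 0.33043366, -0.94382765, -0.00172024],
       [-0.91550815, -0.32096109,  0.24254652],
       [-0.22947424, -0.07857064, -0.97013825]]), 't': array([-0.6493387 , -0.02839876,  0.38906251])}
```

View pics/crop1.png

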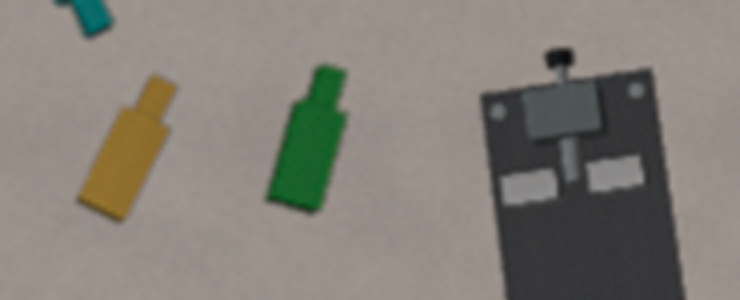

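The crop confirms the choice: the brass piece has a narrow tongue on its upper-right end. Its size checks as 28.6 x 84.7 mm, with yaw about -25.7°, origin near (0.608,-0.183) and jig yaw about 10.5°. I'll move above it.

>>> move_arm(slide=[[3,-1.5,0.4],[7,-3.7,1],[11,-5.8,1.5],[15,-7.9,2],[19,-10,2.6],[23,-12,3.1],[27,-14.1,3.7],[31,-16.2,4.2],[35,-18.3,4.8],[39,-20.4,5.3],[43,-22.5,5.8],[46.5,-24.3,6.3],[49.5,-25.9,6.7],[51.3,-26.8,6.9],[51.8,-27.1,7],[51.8,-27.1,7],[51.8,-27.1,7]], roll=[0.05,0.1,0.16,0.22,0.28,0.34,0.4,0.46,0.52,0.58,0.64,0.7,0.74,0.77,0.786,0.786,0.786], gripper=8.0)

```text
time: 1.85
position: [0.6133, -0.1878, 0.1524]
tool_rot: [3.061, -0.7, -0.001]
ft_force: [0.0, 0.1, -0.3]
grip_width: 0.922
grip_force: 0.0
```

```bash
cat >> h.py <<'E'
def tool(s):
    T=Rn.from_rotvec(s['tool_rot']).as_matrix(); return s['position'],T,np.degrees(np.arctan2(T[1,0],T[0,0]))
E
python3 - <<'E'
from h import *
s=monitor.get_state(); p,T,y=tool(s); print(s['time'],p,y,T[:,2],s['joint_positions'])
im,c=grab('wrist','w1.png')
m=brass(im)
for k in cv2.findContours(m,cv2.RETR_EXTERNAL,cv2.CHAIN_APPROX_NONE)[0]:
    if cv2.contourArea(k)<500: continue
    P=plane(c,k[:,0],.024)[:,:2]
    r=cv2.minAreaRect((P*1000).astype(np.float32)); print(k.mean(0),r)
E
```

```text
1.85 [ 0.61332789 -0.18779707  0.1524353 ] -25.761879666215396 [-9.44995555e-04 -1.19438415e-03 -9.99998840e-01] [ 0.50666394  0.36154405 -0.3171163   1.55484602  0.11814508  1.24461173
 -1.84969708]
[[104.58403361 273.19747899]] ((621.73486328125, -4.112957000732422), (25.78870964050293, 62.17121505737305), 49.505062103271484)
[[456.59146341 273.49390244]] ((475.43951416015625, -307.3252258300781), (28.718311309814453, 64.37849426269531), 76.76505279541016)
[[422.0075188  242.30075188]] ((519.5540161132812, -288.72735595703125), (31.075960159301758, 27.831485748291016), 64.15147399902344)
[[279.75847458 193.41525424]] ((620.5280151367188, -190.1021728515625), (29.09276580810547, 83.75257873535156), 64.80842590332031)
```

View pics/w1.png

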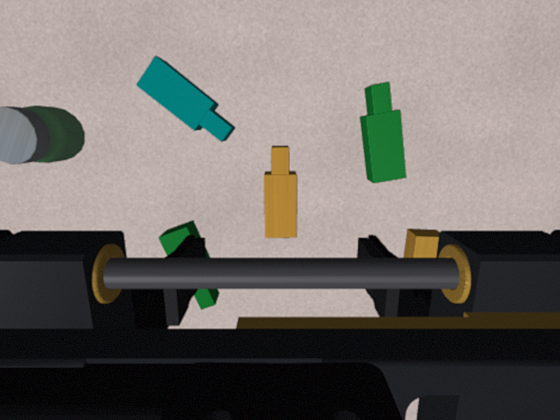

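The wrist view shows the blank at about (280,193), tongue up, centred between the fingers. It measures 29 x 84 mm with yaw -25.2°, within 1 mm of the top-view fix. I'll descend.

>>> move_arm(slide=[[0,-0.1,1.5],[0,-0.1,4],[0,-0.1,7],[0,-0.1,10],[0,-0.1,12.5],[0,-0.1,14],[0,-0.1,14.6],[0,-0.1,14.8],[0,-0.1,14.8],[0,-0.1,14.8]], roll=[-0.009,-0.009,-0.009,-0.009,-0.009,-0.009,-0.009,-0.009,-0.009,-0.009], gripper=5.2)

```text
time: 2.9
position: [0.6158, -0.1854, 0.006]
tool_rot: [3.066, -0.684, 0.004]
ft_force: [0.2, -0.3, -0.5]
grip_width: 0.599
grip_force: 0.0
```

>>> move_arm(slide=[[0,0,0],[0,0,0],[0,0,0],[0,0,0],[0,0,0],[0,0,0],[0,0,0]], roll=[0,0,0,0,0,0,0], gripper=2.0, squeeze=40)

```text
time: 3.6
position: [0.6144, -0.1864, 0.0049]
tool_rot: [3.064, -0.685, -0.0]
ft_force: [-2.8, -3.8, 5.5]
grip_width: 0.343
grip_force: 40.0
```

Gripped, and the opening reads 29.8 mm as expected. I'll lift it and carry it to a point behind the stops, above the bed.

>>> move_arm(slide=[[0,0,-1.5],[0,0,-4],[-1,-1,-7],[-4,-3.8,-9.5],[-7,-6.6,-10],[-10,-9.5,-10],[-13,-12.3,-10],[-16,-15.1,-10],[-19,-18,-10],[-22,-20.8,-10],[-24.5,-23.2,-10],[-26,-24.6,-10],[-26.7,-25.2,-10],[-26.9,-25.4,-10],[-26.9,-25.4,-10],[-26.9,-25.4,-10],[-26.9,-25.4,-10]], roll=[0,0,-0.03,-0.08,-0.14,-0.2,-0.26,-0.32,-0.39,-0.46,-0.53,-0.58,-0.61,-0.625,-0.625,-0.625,-0.625])

```text
time: 5.3
position: [0.4799, 0.1577, 0.1044]
tool_rot: [3.128, 0.287, -0.0]
ft_force: [0.2, -0.4, -4.2]
grip_width: 0.336
grip_force: 40.0
```

```bash
python3 - <<'E'
from h import *
s=monitor.get_state(); p,T,y=tool(s); print(s['time'],p,y,T[:,2],s['joint_positions'],s['grip_width']*87,s['ft_force'])
im,c=grab('wrist','w2.png')
cv2.imwrite('pics/w2b.png',cv2.convertScaleAbs(cv2.resize(im[:300,:,::-1],(800,428),interpolation=cv2.INTER_CUBIC),alpha=1.5,beta=10))
E
```

```text
5.3 [0.47988075 0.1576809  0.10436013] 10.471130601065967 [-2.32652828e-04 -3.83443155e-04 -9.99999899e-01] [ 0.21410497  0.15336656 -0.62404427  1.93002508  0.1011842   1.08924823
 -1.83941402] 29.270458563007402 [ 0.16646329 -0.44208239 -4.16764071]
```

View pics/w2b.png

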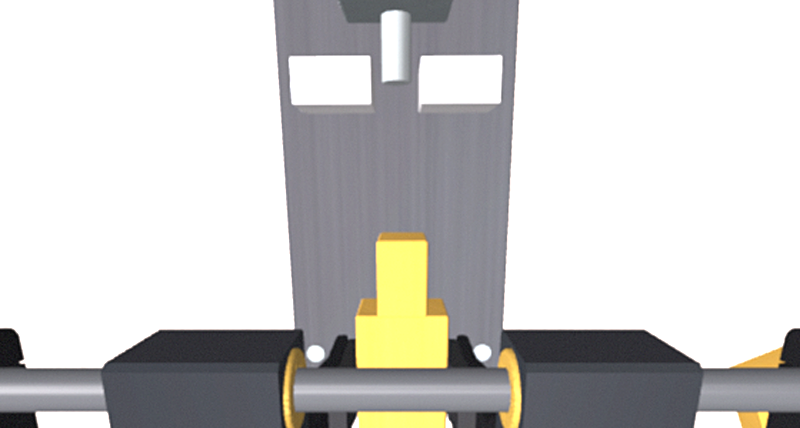

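The wrist view, enlarged 1.43 times, shows the stops at about (330,80) and (460,80) and the plunger nose at (396,75). The held blank's tongue is at (402,270). Next I'll measure both in tool axes.

```bash
cat > fit.py <<'E'
from h import *
def measure(zu=None,f=None):
    s=monitor.get_state(); p,T,y=tool(s); im,c=grab('wrist',f)
    zt=p[2]-.0049+.024
    loc=lambda P:((P-p)@T)*1000      # mm, tool axes
    g=cv2.cvtColor(im,cv2.COLOR_RGB2GRAY); hsv=cv2.cvtColor(im,cv2.COLOR_RGB2HSV)
    print('t',s['time'],'pos',p,'yaw',y,'ft',s['ft_force'],'grip',s['grip_width']*87,s['grip_force'])
    w=cv2.inRange(g,int(np.percentile(g[20:220],70)*.85),255)&~brass(im)
    n,L,st,ce=cv2.connectedComponentsWithStats(w)
    for i in range(1,n):
        x0,y0,ww,hh,A=st[i]
        if A<800 or ww>120 or hh>120 or y0+hh>235: continue
        k=cv2.findContours((L==i).astype(np.uint8),cv2.RETR_EXTERNAL,cv2.CHAIN_APPROX_NONE)[0][0]
        Q=loc(plane(c,k[:,0],.042))[:,:2].astype(np.float32); r=cv2.minAreaRect(Q)
        print('stop',st[i],'tool xy',np.round(r[0],1),np.round(r[1],1),round(r[2],1),'y',np.percentile(Q[:,1],[4,96]).round(1),'xmin',np.percentile(Q[:,0],[4]).round(1))
    # held blank: column edges of brass top face, row by row
    b=cv2.inRange(hsv,np.array([12,110,1]),np.array([32,255,255]))
    rows=[]
    for v in range(0,235):
        u=np.where(b[v,230:330])[0]
        if len(u)>20: rows.append([v,u[0]+230,u[-1]+231])
    r=np.array(rows); 
    A=loc(plane(c,np.c_[r[:,1],r[:,0]],zt)); B=loc(plane(c,np.c_[r[:,2],r[:,0]],zt))
    for i in range(0,len(r),6): print(r[i],'x %.1f yl %.1f yr %.1f w %.1f mid %.2f'%(A[i,0],A[i,1],B[i,1],B[i,1]-A[i,1],(A[i,1]+B[i,1])/2))
    return im,c
if __name__=='__main__': measure()
E
python3 fit.py
```

```text
t 5.35 pos [0.47978009 0.15797122 0.10441315] yaw 10.500112821312747 ft [ 0.67907319 -0.7650923  -5.11400955] grip 29.50385421531521 39.99579727649689
stop [ 295   39   57   33 1797] tool xy [109.4  26.5] [35.  18.7] 89.5 y [ 8.9 43.9] xmin [100.2]
stop [ 204   40   56   32 1757] tool xy [109.4 -31.1] [18.1 34.6] 0.1 y [-48.3 -13.9] xmin [100.3]
[163 267 296] x 50.7 yl -6.0 yr 6.6 w 12.6 mid 0.33
[169 264 299] x 48.1 yl -7.3 yr 7.9 w 15.2 mid 0.33
[175 263 300] x 45.5 yl -7.8 yr 8.4 w 16.2 mid 0.33
[181 263 299] x 42.8 yl -7.8 yr 8.0 w 15.8 mid 0.10
[187 264 299] x 40.1 yl -7.4 yr 8.0 w 15.4 mid 0.32
[193 264 299] x 37.4 yl -7.4 yr 8.1 w 15.5 mid 0.32
[199 264 299] x 34.7 yl -7.5 yr 8.1 w 15.6 mid 0.32
[205 264 299] x 32.0 yl -7.5 yr 8.1 w 15.7 mid 0.32
[211 253 310] x 29.2 yl -12.5 yr 13.1 w 25.6 mid 0.31
[217 251 312] x 26.4 yl -13.5 yr 14.1 w 27.5 mid 0.31
[223 249 314] x 23.6 yl -14.4 yr 15.0 w 29.5 mid 0.31
[229 249 314] x 20.7 yl -14.5 yr 15.1 w 29.6 mid 0.31
```

The held blank is straight, with its mid-line at tool y +0.3 mm, its shoulder at x 24.4 and its tip at 48.3. The slot centre is at y -2.3 and the stop faces at x about 99.8, with stop spacing 57.6 mm against the 58 given. So I need dy -2.6 mm, a push of about 75 mm and dz of about 87 mm.

>>> move_arm(slide=[[0.5,-0.1,1],[1.5,-0.26,3],[2.5,-0.26,5],[3,-0.26,6.8],[3,-0.26,7.8],[3,-0.26,8.2],[3,-0.26,8.4],[3,-0.26,8.4],[3,-0.26,8.4],[3,-0.26,8.4]], roll=[0,0,0,0,0,0,0,0,0,0])

```text
time: 6.4
position: [0.5088, 0.1674, 0.0213]
tool_rot: [3.128, 0.291, 0.002]
ft_force: [0.5, -0.3, -3.7]
grip_width: 0.344
grip_force: 40.0
```

```bash
python3 fit.py
```

```text
t 6.4 pos [0.5088174  0.16744722 0.0213164 ] yaw 10.643854640976347 ft [ 0.48725685 -0.32422824 -3.72579512] grip 29.915042290195473 39.99576151371002
stop [ 171   69   87   49 4172] tool xy [ 79.1 -26.9] [18.6 34.7] 0.1 y [-44.1  -9.6] xmin [69.9]
stop [ 312   69   89   49 4227] tool xy [79.1 30.5] [18.6 35.2] 0.1 y [13. 48.] xmin [69.8]
[163 268 296] x 50.7 yl -5.5 yr 6.7 w 12.1 mid 0.58
[169 264 299] x 48.1 yl -7.3 yr 8.0 w 15.2 mid 0.36
[175 263 300] x 45.4 yl -7.7 yr 8.5 w 16.2 mid 0.36
[181 263 299] x 42.8 yl -7.8 yr 8.0 w 15.8 mid 0.14
[187 264 299] x 40.1 yl -7.4 yr 8.1 w 15.4 mid 0.36
[193 264 299] x 37.4 yl -7.4 yr 8.1 w 15.5 mid 0.35
[199 264 299] x 34.7 yl -7.4 yr 8.1 w 15.6 mid 0.35
[205 264 299] x 31.9 yl -7.5 yr 8.2 w 15.7 mid 0.35
[211 253 310] x 29.2 yl -12.5 yr 13.2 w 25.6 mid 0.35
[217 251 312] x 26.4 yl -13.4 yr 14.1 w 27.5 mid 0.35
[223 249 314] x 23.6 yl -14.4 yr 15.1 w 29.5 mid 0.34
[229 249 314] x 20.7 yl -14.5 yr 15.1 w 29.6 mid 0.34
```

>>> move_arm(slide=[[0,0.05,0.1],[0,0.1,0.2],[0,0.14,0.3],[0,0.14,0.4],[0,0.14,0.42],[0,0.14,0.42],[0,0.14,0.42],[0,0.14,0.42]], roll=[0,0,0,0,0,0,0,0])

```text
time: 7.25
position: [0.5085, 0.1657, 0.0169]
tool_rot: [3.127, 0.291, -0.0]
ft_force: [-2.9, -3.1, 5.3]
grip_width: 0.344
grip_force: 40.0
```

```bash
python3 fit.py | grep -v '^\[1[6-9]\|^\[20'
```

```text
t 7.25 pos [0.50854365 0.16572984 0.01688244] yaw 10.640733563305412 ft [-2.86856325 -3.10647292  5.29265794] grip 29.897085271267816 40.00080943107605
stop [ 309   65   92   51 4551] tool xy [79.8 28.9] [18.6 35.2] 0.1 y [11.5 46.4] xmin [70.5]
stop [ 163   66   90   51 4404] tool xy [ 79.5 -28.5] [18.6 34.6] 0.1 y [-45.7 -11.3] xmin [70.5]
[211 253 310] x 29.2 yl -12.5 yr 13.1 w 25.6 mid 0.31
[217 251 312] x 26.4 yl -13.5 yr 14.1 w 27.5 mid 0.31
[223 249 314] x 23.6 yl -14.4 yr 15.0 w 29.5 mid 0.31
[229 249 314] x 20.7 yl -14.5 yr 15.1 w 29.6 mid 0.31
```

Contact with the bed is felt at the expected height, and the tongue is centred on the slot to 0.2 mm. I'll push about 40 of the 45.5 mm, slowly.

>>> move_arm(slide=[[0.2,0.01,-0.02],[0.6,0.01,-0.02],[1,0.01,-0.02],[1.4,0.01,-0.02],[1.8,0.01,-0.02],[2.2,0.01,-0.02],[2.6,0.01,-0.02],[3,0.01,-0.02],[3.2,0.01,-0.02],[3.4,0.01,-0.02],[3.6,0.01,-0.02],[3.8,0.01,-0.02],[4,0.01,-0.02],[4,0.01,-0.02],[4,0.01,-0.02]], roll=[0,0,0,0,0,0,0,0,0,0,0,0,0,0,0])

```text
time: 8.8
position: [0.5436, 0.1733, 0.0169]
tool_rot: [3.126, 0.292, -0.013]
ft_force: [-15.8, -3.4, 14.5]
grip_width: 0.341
grip_force: 40.0
```

```bash
python3 - <<'E'
from fit import *
im,c=measure(f='w3.png')
cv2.imwrite('pics/w3b.png',cv2.convertScaleAbs(cv2.resize(im[80:260,140:430,::-1],(800,497),interpolation=cv2.INTER_CUBIC),alpha=1.2,beta=10))
E
```

```text
t 8.8 pos [0.54355319 0.17327859 0.01686683] yaw 10.688304546174248 ft [-15.77959462  -3.38880358  14.54571659] grip 29.699666497704126 40.006585121154785
stop [ 173  159   84   44 3636] tool xy [ 44.  -27.6] [18.2 34.6] 0.1 y [-44.7 -10.3] xmin [34.8]
stop [ 310  158   86   45 3761] tool xy [44.1 29.9] [18.6 35.2] 0.1 y [12.4 47.3] xmin [34.8]
[168 265 298] x 48.6 yl -6.8 yr 7.5 w 14.3 mid 0.32
[174 263 300] x 46.0 yl -7.7 yr 8.4 w 16.1 mid 0.32
[180 263 300] x 43.3 yl -7.8 yr 8.4 w 16.2 mid 0.32
[186 263 299] x 40.7 yl -7.8 yr 8.0 w 15.8 mid 0.10
[192 264 299] x 38.0 yl -7.4 yr 8.0 w 15.5 mid 0.31
[198 264 299] x 35.2 yl -7.5 yr 8.1 w 15.5 mid 0.31
[204 264 299] x 32.5 yl -7.5 yr 8.1 w 15.6 mid 0.31
[210 253 310] x 29.7 yl -12.5 yr 13.1 w 25.5 mid 0.31
[216 251 312] x 26.9 yl -13.4 yr 14.0 w 27.5 mid 0.31
[222 249 314] x 24.1 yl -14.4 yr 15.0 w 29.4 mid 0.30
[228 249 314] x 21.3 yl -14.5 yr 15.1 w 29.5 mid 0.30
[234 249 314] x 18.4 yl -14.5 yr 15.1 w 29.7 mid 0.30
```

View pics/w3b.png

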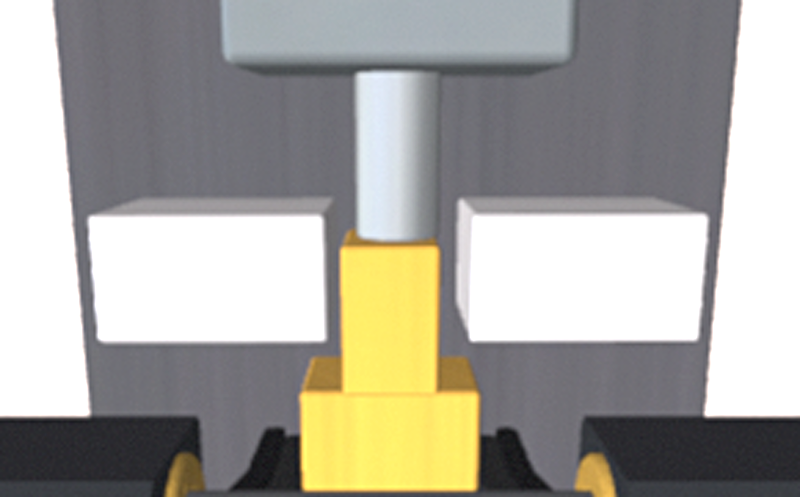

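The crop shows the tongue between the stops at about (390,300), touching the plunger nose at (397,238), with roughly 10 mm still to go and no rubbing. I'll press on slowly and ease the downward load a little.

>>> move_arm(slide=[[0.1,0.04,-0.03],[0.2,0.08,-0.06],[0.3,0.08,-0.06],[0.4,0.08,-0.06],[0.5,0.08,-0.06],[0.6,0.08,-0.06],[0.7,0.08,-0.06],[0.8,0.08,-0.06],[0.9,0.08,-0.06],[0.9,0.08,-0.06],[0.9,0.08,-0.06]], roll=[0,0,0,0,0,0,0,0,0,0,0])

```text
time: 9.95
position: [0.5495, 0.1744, 0.0168]
tool_rot: [3.125, 0.294, -0.022]
ft_force: [-20.1, -3.0, 17.5]
grip_width: 0.344
grip_force: 40.0
```

```bash
python3 fit.py
```

```text
t 9.95 pos [0.54952526 0.17437481 0.01684252] yaw 10.73615787675269 ft [-20.12166652  -3.04521699  17.51343548] grip 29.94229173956648 40.00724494457245
stop [ 310  173   85   44 3615] tool xy [37.9 29.9] [18.6 35.2] 0.1 y [12.4 47.4] xmin [28.6]
stop [ 174  174   84   43 3519] tool xy [ 37.8 -27.5] [18.2 34.7] 0.1 y [-44.7 -10.3] xmin [28.7]
[168 265 298] x 48.6 yl -6.8 yr 7.5 w 14.3 mid 0.36
[174 263 300] x 46.0 yl -7.7 yr 8.4 w 16.1 mid 0.36
[180 263 300] x 43.4 yl -7.7 yr 8.4 w 16.2 mid 0.36
[186 263 299] x 40.7 yl -7.8 yr 8.0 w 15.8 mid 0.14
[192 263 299] x 38.0 yl -7.8 yr 8.1 w 15.9 mid 0.13
[198 264 299] x 35.3 yl -7.4 yr 8.1 w 15.5 mid 0.35
[204 264 299] x 32.5 yl -7.4 yr 8.1 w 15.6 mid 0.35
[210 261 307] x 29.8 yl -8.8 yr 11.8 w 20.6 mid 1.47
[216 259 309] x 27.0 yl -9.8 yr 12.7 w 22.5 mid 1.47
[222 249 314] x 24.2 yl -14.3 yr 15.0 w 29.4 mid 0.35
[228 249 314] x 21.3 yl -14.4 yr 15.1 w 29.5 mid 0.34
[234 249 314] x 18.4 yl -14.5 yr 15.2 w 29.7 mid 0.34
```

>>> move_arm(slide=[[0.05,0.05,-0.05],[0.1,0.05,-0.1],[0.15,0.05,-0.15],[0.2,0.05,-0.15],[0.25,0.05,-0.15],[0.3,0.05,-0.15],[0.35,0.05,-0.15],[0.4,0.05,-0.15],[0.4,0.05,-0.15],[0.4,0.05,-0.15]], roll=[0,0,0,0,0,0,0,0,0,0])

```text
time: 11.0
position: [0.5531, 0.175, 0.0169]
tool_rot: [3.126, 0.295, -0.024]
ft_force: [-19.0, -1.7, 9.1]
grip_width: 0.34
grip_force: 40.0
```

```bash
python3 fit.py|egrep -v '^\[1[6-9]'; python3 -c "
from h import *
print(tool(monitor.get_state())[1])"
```

```text
t 11.0 pos [0.55305204 0.17496    0.01691399] yaw 10.766567420920635 ft [-18.96508746  -1.73969796   9.08124406] grip 29.582053165239728 40.00390827655792
stop [ 174  182   84   44 3497] tool xy [ 34.1 -27.6] [18.9 34.7] 0.1 y [-44.9 -10.4] xmin [25.]
stop [ 309  182   85   43 3553] tool xy [34.2 29.7] [18.5 35.2] 0.1 y [12.2 47.2] xmin [25.]
[204 264 299] x 32.6 yl -7.5 yr 8.1 w 15.6 mid 0.34
[210 262 305] x 29.8 yl -8.4 yr 10.9 w 19.2 mid 1.23
[216 261 307] x 27.0 yl -8.9 yr 11.8 w 20.7 mid 1.46
[222 259 309] x 24.2 yl -9.8 yr 12.8 w 22.6 mid 1.46
[228 249 314] x 21.3 yl -14.4 yr 15.1 w 29.5 mid 0.33
[234 249 314] x 18.4 yl -14.5 yr 15.2 w 29.7 mid 0.33
[[ 9.82279074e-01  1.86836685e-01 -1.48281663e-02]
 [ 1.86814615e-01 -9.82390987e-01 -2.87210920e-03]
 [-1.51036722e-02  5.10945918e-05 -9.99885932e-01]]
```

Close to home now: the shoulder-to-stop gap is about 0.5 mm. I'll continue in small steps and watch for the hard stop.

>>> move_arm(slide=[[0.05,0,-0.02],[0.1,0,-0.04],[0.15,0,-0.04],[0.2,0,-0.04],[0.2,0,-0.04],[0.2,0,-0.04]], roll=[0,0,0,0,0,0])

```text
time: 11.65
position: [0.5531, 0.175, 0.0169]
tool_rot: [3.125, 0.295, -0.03]
ft_force: [-22.1, -1.8, 11.1]
grip_width: 0.338
grip_force: 40.0
```

>>> move_arm(slide=[[0.05,0,-0.02],[0.1,0,-0.04],[0.15,0,-0.04],[0.2,0,-0.04],[0.2,0,-0.04],[0.2,0,-0.04]], roll=[0,0,0,0,0,0])

```text
time: 12.25
position: [0.5532, 0.1749, 0.0168]
tool_rot: [3.124, 0.295, -0.036]
ft_force: [-25.1, -3.7, 12.9]
grip_width: 0.34
grip_force: 40.0
```

```bash
python3 - <<'E'
from fit import *
im,c=measure(f='w4.png')
cv2.imwrite('pics/w4b.png',cv2.convertScaleAbs(cv2.resize(im[80:260,140:430,::-1],(800,497),interpolation=cv2.INTER_CUBIC),alpha=1.0,beta=0))
print(tool(monitor.get_state())[1][2])
E
```

```text
t 12.25 pos [0.55320518 0.17494707 0.01683877] yaw 10.772142119260918 ft [-25.10327501  -3.73767671  12.92155752] grip 29.57035401340764 40.00699818134308
stop [ 174  183   84   43 3502] tool xy [ 33.9 -27.6] [18.5 34.7] 0.1 y [-44.8 -10.4] xmin [24.7]
stop [ 309  183   85   44 3558] tool xy [33.6 29.7] [18.9 35.2] 0.1 y [12.2 47.2] xmin [24.6]
[169 264 298] x 48.3 yl -7.2 yr 7.5 w 14.7 mid 0.11
[175 263 300] x 45.6 yl -7.7 yr 8.4 w 16.1 mid 0.32
[181 263 299] x 43.0 yl -7.7 yr 8.0 w 15.7 mid 0.10
[187 263 299] x 40.3 yl -7.8 yr 8.0 w 15.8 mid 0.10
[193 263 299] x 37.6 yl -7.8 yr 8.0 w 15.9 mid 0.10
[199 263 299] x 34.9 yl -7.9 yr 8.1 w 15.9 mid 0.10
[205 264 299] x 32.2 yl -7.5 yr 8.1 w 15.6 mid 0.31
[211 262 305] x 29.4 yl -8.4 yr 10.8 w 19.2 mid 1.21
[217 261 307] x 26.6 yl -8.9 yr 11.8 w 20.7 mid 1.44
[223 259 309] x 23.8 yl -9.9 yr 12.7 w 22.6 mid 1.44
[229 249 314] x 20.9 yl -14.4 yr 15.1 w 29.5 mid 0.31
[-0.02309224  0.00112799 -0.9997327 ]
```

View pics/w4b.png

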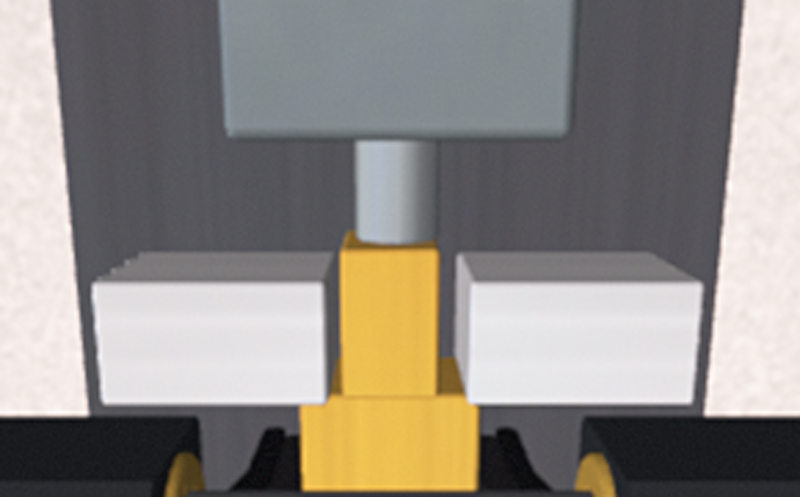

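The TCP has stopped advancing at 0.553 while the force rises, from 19 to 22 to 25 N. The crop shows both shoulders, at about (315,395) and (460,395), against the stop faces, so it is home. I'll back the push command off slightly to ease the wrist bend while still holding, then check.

>>> move_arm(slide=[[-0.05,0,0],[-0.12,0,0],[-0.12,0,0],[-0.12,0,0],[-0.12,0,0],[-0.12,0,0],[-0.12,0,0],[-0.12,0,0],[-0.12,0,0],[-0.12,0,0],[-0.12,0,0]], roll=[0,0,0,0,0,0,0,0,0,0,0])

```text
time: 13.4
position: [0.5532, 0.175, 0.0168]
tool_rot: [3.125, 0.295, -0.032]
ft_force: [-23.2, -2.4, 9.7]
grip_width: 0.34
grip_force: 40.0
```

```bash
python3 - <<'E'
from fit import *
im,c=measure()
print(tool(monitor.get_state())[1][2])
# gap: housing front edge (jig x71, z .046) to tongue tip top edge (z .036) along image centre column
g=cv2.cvtColor(im,cv2.COLOR_RGB2GRAY).astype(int)
print(g[120:175:1,283])
print(im[212:232,256].tolist()); print(im[212:232,308].tolist())
E
```

```text
t 13.4 pos [0.55323018 0.17496076 0.01684833] yaw 10.77473016283381 ft [-23.16170697  -2.44280585   9.65927203] grip 29.607768606534215 40.004770159721375
stop [ 174  183   84   44 3501] tool xy [ 33.7 -27.6] [18.9 34.7] 0.1 y [-44.9 -10.4] xmin [24.7]
stop [ 309  183   85   44 3556] tool xy [33.6 29.7] [18.9 35.2] 0.1 y [12.2 47.2] xmin [24.6]
[169 264 298] x 48.2 yl -7.2 yr 7.5 w 14.7 mid 0.12
[175 263 299] x 45.6 yl -7.7 yr 7.9 w 15.6 mid 0.12
[181 263 299] x 43.0 yl -7.7 yr 8.0 w 15.7 mid 0.12
[187 263 299] x 40.3 yl -7.8 yr 8.0 w 15.8 mid 0.11
[193 263 299] x 37.6 yl -7.8 yr 8.0 w 15.9 mid 0.11
[199 263 299] x 34.9 yl -7.9 yr 8.1 w 15.9 mid 0.11
[205 264 299] x 32.1 yl -7.5 yr 8.1 w 15.6 mid 0.32
[211 262 305] x 29.4 yl -8.4 yr 10.8 w 19.2 mid 1.22
[217 261 307] x 26.6 yl -8.9 yr 11.8 w 20.7 mid 1.44
[223 259 309] x 23.7 yl -9.8 yr 12.7 w 22.6 mid 1.45
[229 249 314] x 20.9 yl -14.4 yr 15.1 w 29.5 mid 0.32
[-2.05870374e-02  6.32961296e-04 -9.99787864e-01]
[138 138 139 139 139 139 132 120 109  92 105 158 182 179 178 181 178 179
 178 179 177 178 179 178 179 178 178 179 177 177 176 176 176 177 177 178
 177 177 177 178 177 175 178 178 177 178 178 161 122  97 142 178 187 187
 188]
[[233, 230, 233], [230, 228, 231], [230, 228, 230], [229, 227, 229], [229, 227, 230], [230, 227, 230], [230, 229, 231], [230, 228, 231], [231, 230, 231], [231, 230, 232], [232, 231, 232], [232, 231, 234], [232, 234, 239], [217, 216, 226], [222, 189, 149], [234, 185, 79], [235, 187, 76], [234, 187, 78], [233, 187, 79], [233, 188, 78]]
[[180, 176, 180], [179, 176, 179], [178, 174, 179], [178, 176, 181], [179, 176, 181], [178, 175, 181], [170, 164, 164], [164, 154, 148], [157, 146, 139], [145, 130, 118], [159, 132, 97], [193, 155, 93], [226, 178, 92], [233, 187, 80], [233, 187, 76], [233, 187, 78], [232, 186, 78], [232, 186, 80], [231, 187, 79], [232, 189, 81]]
```

Home is confirmed from two sides. The blank origin works out at about (0.548,0.174), close to the jig's own (0.548,0.171), and no bed shows between the stop faces and the shoulders. It has held steady at 23 N for a second, so I'm handing in.

```bash
python3 -c "
from bench import workorder
print(workorder.close_job())"
```

```text
the job is handed in; nothing more can be done
None
```

I handed the job in at about 13.5 s with the brass blank on the jig bed and its tongue in the slot. The gripper is still pressing its shoulders home against both stops at about 23 N; the tool was pitched about 1.2° nose-down then, so the blank may not lie perfectly flat.

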